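# Seat the spare channel board in the fridge-monitor unit

### The job

The fridge monitor's far slot is empty: take the spare board out of its blue stand, lower it gently into that slot until it rests on the two open red levers, and let go of it. Then swing both red levers inward until you feel the board bottom in its connector at both ends; work them in turn, a part of the way each, so that the board stays nearly level. Let the levers do the pressing, never pushing on the board once it enters its connector, ease each plastic lever in by feel (it needs about 10 N and breaks at 18 N), and leave the other things on the table alone.

Things in the scene. Friction and masses are not known exactly. Their poses are not given: they have to be found in the camera images.
- unit: monitor unit, cover off: white box 190 x 256 x 39 mm, fixed. Origin on the table under the middle of the empty slot (the one farther from the robot); x across the slot, away from the filled slot, y along it (left), z up. Box: x -130 to 60, y +-128 mm. The filled slot (x -75 mm) holds a fixed board with grey levers, 166 mm high: leave it.
- slot (a point): seat of the empty slot: where the middle of the board's lower edge nominally lies when home, 44 mm above the table, axes as the unit's. The black connector holds the board's lower edge until about 8 N at each end presses it the last 5 mm in. Its mount floats: it sits up to 3 mm higher or lower from one unit to the next (this point does not show it), so home must be felt.
- lever_l (a joint): left red lever (unit's +y end), rad: about 0 when home (-0.15 to 0.15, where the board bottoms), its handle then leaning 0.3 inward; grows as its top swings outward, to 1.1; starts at 0.9 to 1.0, stays where left. Its two short jaws reach inboard, under and over the end of the board's bar. Beyond 0.85 the bar end can come down on the lower jaw, resting 13 mm (0.85) to 17 mm (1.1) above nominal home.
- lever_r (a joint): right red lever (unit's -y end), mirrored. A lever pushed in lets its end of the board down on the connector (at 0.3 to 0.55), hooks its upper jaw over the bar end (from 0.55 inward), and forces that end the last 5 mm home (from 0.1 to 0.4). The hinge alone takes 3 N, the forcing about 10 N, and far more once the board bottoms. One lever home while the other is beyond 0.55 cocks the board.
- lever_l_hinge (a point): hinge of the left lever, at (0, 0.083, 0.103) m in the unit's frame, axis along the unit's x. Steel bracket cheeks stand on both sides of it, to 112 mm above the table.
- lever_r_hinge (a point): hinge of the right lever, at (0, -0.083, 0.103) m in the unit's frame, axis along the unit's x
- lever_l_pad (a point): middle of the outer face of the left lever's thumb pad, 57 mm along the handle from the hinge, 5 mm out. Pad 14 mm wide (unit's x), 10 mm thick, 16 mm tall; the handle's top is 8 mm beyond. The handle leans outward by the joint's angle less 0.3 rad. Push it inward with a finger standing upright outside it, its tip about 20 mm below the handle's top and rising with it.
- lever_r_pad (a point): the same point on the right lever: middle of the outer face of its thumb pad, 57 mm along the handle from the hinge, 5 mm out
- board: spare board, loose, about 0.22 kg: green plate 4 mm thick (x), 104 mm long (y), 60 mm high; along its top an aluminium bar 10 mm wide, 144 mm long, 60 to 68 mm up, whose ends stick out 20 mm past the plate for the levers; on it a black grip block. Origin: middle of the lower edge, z up, y along the board. Same either way round.
- board_grip (a point): middle of the board's black grip block, 81 mm above the board's lower edge: 12 mm thick (x), 40 mm long (y), 26 mm high, top 94 mm above the lower edge; pinch across its thickness from above
- stand: blue stand, fixed, base 70 x 130 x 8 mm, holding the spare board upright: the lower edge stands 8 mm above the table in a slot with 1.6 mm play each side across and 2 mm lengthwise, between posts 42 mm high. Origin under its middle, y along the slot. Lift straight up 45 mm to clear it.
- dish: steel kidney dish 90 x 230 x 35 mm, leave alone; origin under its middle
- driver: screwdriver 170 mm long lying on the table, leave alone; origin near its middle
- pump: white bottle, 52 mm across, 170 mm high, leave alone; origin under its middle
- vial: small amber vial, 26 mm across, 45 mm high, leave alone; origin under its middle
- cup: clear cup, 64 mm across, 50 mm high, leave alone; origin under its middle
- guides (a point): middle of the slot at the height of the guides' tops, 100 mm above the table. White channels at y +-52 mm, 50 to 100 mm above the table, take the plate's upright edges with 1.3 mm play each side across (x) and 1.5 mm each way lengthwise (y); their splayed tops catch about 4 mm of error.
- contacts_l (a joint): sprung contact row inside the connector, under the board's left (+y) end: how far the board has pushed it in, m, 0 to 0.005; 0.005 = that end fully home. It stays where it is pushed; only hidden in the slot, not to be touched.
- contacts_r (a joint): the same contact row under the board's right (-y) end, m, 0 to 0.005 = that end fully home

How it is judged:
On the way:
1. the board stands in the empty slot's guides, let go, not yet in its connector, with both levers still open (horizontal distance between board and slot below 0.006 m and z of board in the frame of slot between 0.008 and 0.02 m and contact force between the fingers and board below 0.3 N and value of joint each of lever_l, lever_r above 0.6 rad), for 0.2 s.
At the end, for the whole second after the job is handed in: The board stands in the empty slot fully home (both contact rows pushed in over 4.5 mm, the board still down on them, within 4 mm of the slot's middle, level lengthwise within 0.03 rad), both red levers are in (under 0.18 rad), the board is at rest and nothing of the robot touches it (value of joint each of contacts_l, contacts_r above 0.0045 m and z of board in the frame of slot below 0.0045 m and value of joint each of lever_l, lever_r below 0.18 rad and horizontal distance between board and slot below 0.004 m and linear speed of board below 0.01 m/s and contact force between the arm and board below 0.3 N and angle between board's own y axis and vertical between 1.5408 and 1.6008 rad).
It fails at once if a red lever is pushed with more than 18 N (contact force between any of the arm, the fingers and lever_l above 18 N or contact force between any of the arm, the fingers and lever_r above 18 N).
It fails at once if the robot pushes on the board itself while it enters its connector (more than 3 N with a contact row pushed in over 1.5 mm) (value of joint any of contacts_l, contacts_r above 0.0015 m and contact force between any of the arm, the fingers and board above 3 N).
It fails at once if the board is pressed against the slot with more than 40 N (all its contacts there together) while the fingers hold it (contact force between board and unit above 40 N and contact force between the fingers and board above 1 N).
It fails at once if the board is cocked by more than 6 degrees (0.1 rad) lengthwise in the slot, or dropped (faster than 0.45 m/s out of the fingers) ((horizontal distance between board and slot below 0.02 m and z of board in the frame of slot below 0.025 m and (angle between board's own y axis and vertical below 1.4708 rad or angle between board's own y axis and vertical above 1.6708 rad)) or (linear speed of board above 0.45 m/s and contact force between the fingers and board below 0.3 N)).
It fails at once if another thing on the table is moved by more than 20 mm (distance of any of dish, driver, pump, vial, cup from where it was at the start of the episode above 0.02 m).
It also fails if it takes over 72 s, if anything falls off the work surface, if the arm or the gripper's body presses on something with over 40 N, if the wrist force passes 120 N, or if a joint passes its speed limit or range.

### The arm

A 6-joint arm with a two-finger parallel gripper is mounted at the origin on the work surface. World frame = base frame: x ahead of the robot, y to its left, z up, the work surface at z = 0. Lengths are in m, angles in rad, forces in N, time in s.
With the tool pointing down it reaches from about 0.325 to 0.775 m from the base axis. Payload 5.5 kg.
Tool frame: the origin (TCP) lies midway between the tips of the shut fingers; the grasp point (between the pads) lies 19 mm behind it (r.pinch_z is the distance from the TCP to the grasp point, in m); z points along the fingers, y is the line along which they close (so a half turn about z gives the same grasp; the last joint's range is limited). The gripper opens to 88 mm and grips with 3 to 60 N. Pads are 20 mm wide; open, the fingers measure 115 mm over their backs; the gripper's body (75 mm by 178 mm) begins 61 mm behind the grasp point.
Start: joints at [-1.4, 0.091, 1.231, -0, 1.82, -0.057], TCP at [0.135, -0.585, 0.223] pointing down, gripper open.
Joint ranges: [-2.87, 2.87], [-0.86, 2.18], [0.17, 2.46], [-1.51, 4.65], [0.06, 2.69], [-2.65, 2.65]. Speed limits (rad/s): [2.57, 2.57, 3.01, 3.14, 3.14, 3.14].

### API

Orientations are given as [roll, pitch, yaw] about the fixed x, y, z axes, in that order (R = Rz(yaw) Ry(pitch) Rx(roll)).
In Python, from plant import r gives the robot as it stands.
- The arm moves only by the tool apply_moves, never from a script. Its argument "commands" is a list of rows, each a list of 4 numbers: the shift along the tool's x, y, z in m, then the turn about the tool's z in degrees. A call has 1 to 5 rows; each row shifts and turns the commanded pose from where the row before left it, along the tool's axes as they then stand; what a row does not reach is not made up. A row lasts 1/10 s, in which the tool goes at most 50 mm and 8.59 degrees, less where a joint would pass 70% of its speed; a pose out of reach is approached as far as the arm can. A call with a gripper value outside its range is refused whole. "claw" is the opening, from 0 (shut) to 1 (fully open), set as the call begins (left out, the last holds). The fingers move at their own pace and stop on an object; "force" is the grip in N (left out, the last holds). Time passes only in rows, so rows that do not move let the fingers close. It gives the time, the measured TCP pose, the force, the opening and the grip force at its end, in the units of the state.
- r.read_state(): the state, without advancing time (a new reading comes with each control period).
- r.read_camera(name): name is "scene" or "top"; returns (picture, depth): 384x512x3 uint8, red, green, blue; 384x512 float32, m along the optical axis (not along the pixel's ray), 0 where there is no reading.
- r.camera_info(name): a dict with "fx", "fy", "cx", "cy" (pixels), "k1" (the pictures are not rectified: a ray, as slopes to the right and down, at radius r is drawn at 1 + k1 r^2 times it, then the intrinsics apply), "rvec" (rotation vector, rad) and "tvec" (3), from world to camera coordinates, as OpenCV has them. Camera axes: x right, y down, z forward; pixel columns grow to the right and rows downward; lengths in m; the calibration is good to about 2 mm. A picture is of the moment at which its call begins. camera_info takes no time and is no camera call.
- r.close_job(): hands the job in; it is judged then, once.
Trained networks look in the newest picture that a camera, given by its name, has taken for a name from the list of things; names that differ only in an ending like _2 or _b are one class to them, and where a whole thing is asked for, a point or a joint stands for the part that bears it (a point fixed in the world has none). Each returns a list of dicts, best first, with "confidence" (0 to 1); they miss things now and then, are a little off and sometimes report something else, mostly with a low value. They report only what shows in the picture. A call takes as long as a camera call.
- r.boxes_of(target, camera): "xyz" ([x, y, z] in m, in world coordinates, good to about 4 mm: the middle of the surface that is visible of it).
- r.mark_of(target, camera): "xyz" ([x, y, z] in m, in world coordinates, good to about 4 mm: a listed point, or the origin of a listed thing).
The state is a dict: "clock": time; "q": joint angles; "joint_vel": joint speeds; "effort": joint torques, N m; "ee_pos": TCP position; "tcp_rot": TCP orientation; "contact_force": force on the tool from outside, world axes, zero at the start; "torque": the same for the moment, N m; "opening": finger opening in m; "grip_force": force on a finger pad.
Only numpy, scipy, OpenCV 4.12 (cv2) and the standard library are available. Lean on these libraries where they do the work, as an engineer would, in place of code of your own. Each camera call takes 0.05 s, during which the arm holds its last target. There are 200 camera calls.

## Working session

There is one attempt and no reset: what is moved stays moved. The work goes in short steps, Python scripts to look and compute and a tool call to move; the robot and the scene stay as the last step left them, time stands still between calls to the robot, and variables do not carry over. Pictures are saved under pics/ and viewed, at most 10 in all, crops included, and the job is handed in when it is done.

Besides the shell and the picture viewer there is one more tool, called after "Call:" as name([rows], argument=value, ...), one row to a line, values as JSON. apply_moves: Moves the arm, as the interface text tells. Its arguments: {"type":"object","properties":{"commands":{"type":"array"},"claw":{"type":"number"},"force":{"type":"number"}},"required":["commands"]}

```bash
mkdir -p pics; ls
cat > h.py <<'E'
import numpy as np, cv2
from plant import r
def cam(name):
    i=r.camera_info(name);R=cv2.Rodrigues(np.array(i['rvec'],float))[0];return i,R,np.array(i['tvec'],float).ravel()
def cloud(name,d):
    i,R,t=cam(name);v,u=np.mgrid[:d.shape[0],:d.shape[1]]
    x=(u-i['cx'])/i['fx'];y=(v-i['cy'])/i['fy'];xu,yu=x.copy(),y.copy()
    for _ in range(8):
        f=1+i['k1']*(xu**2+yu**2);xu,yu=x/f,y/f
    P=np.stack([xu*d,yu*d,d],-1);W=(P-t)@R;W[d<=0]=np.nan;return W
E
python3 - <<'E'
from h import *
for c in('scene','top'):
    im,d=r.read_camera(c);cv2.imwrite(f'pics/{c}0.png',im[...,::-1]);np.savez(f'{c}0.npz',im=im,d=d)
    i,R,t=cam(c);print(c,'campos',(-R.T@t).round(3),i['fx'])
    for n in['unit','slot','guides','lever_l_hinge','lever_r_hinge','lever_l_pad','lever_r_pad','board','board_grip','stand','dish','driver','pump','vial','cup']:
        print(n,[(np.round(x['xyz'],4).tolist(),round(x['confidence'],2)) for x in r.mark_of(n,c)[:2]])
s=r.read_state();print(s)
E
```

```text
pics
scene campos [ 1.252 -0.132  1.011] 430.8168111915047
unit [([0.5436, -0.0782, 0.1034], 0.61), ([0.5366, 0.0031, 0.0041], 0.58)]
slot [([0.5323, 0.0008, 0.0486], 0.63)]
guides [([0.5353, 0.003, 0.1027], 0.79)]
lever_l_hinge [([0.5193, 0.0796, 0.1042], 0.42)]
lever_r_hinge [([0.5475, -0.0782, 0.1018], 0.47)]
lever_l_pad [([0.517, 0.1236, 0.1463], 0.56), ([0.5364, 0.0054, 0.1025], 0.31)]
lever_r_pad [([0.5528, -0.1221, 0.1444], 0.51)]
board [([0.4912, -0.3716, 0.0076], 0.96), ([0.5275, 0.4065, -0.0008], 0.38)]
board_grip [([0.4928, -0.371, 0.0914], 0.96)]
stand [([0.4964, -0.3673, -0.0012], 0.95)]
dish [([0.7575, -0.2797, 0.0001], 0.68)]
driver [([0.4046, 0.3541, -0.0021], 0.68)]
pump [([0.7878, 0.0046, 0.0018], 0.72)]
vial [([0.3811, -0.162, 0.0008], 0.47)]
cup [([0.529, 0.4064, -0.0017], 0.74)]
top campos [0.454 0.036 1.157] 410.9776313029714
unit [([0.5323, 0.0036, 0.0019], 0.76)]
slot [([0.5365, 0.0031, 0.0465], 0.55)]
guides [([0.5345, 0.0002, 0.1015], 0.96)]
lever_l_hinge [([0.4907, -0.3673, 0.0855], 0.17)]
lever_r_hinge [([0.5442, -0.0829, 0.0993], 0.51), ([0.4921, -0.3681,
[... 548 characters left out ...]

{'clock': 1.6, 'q': array([-1.39974458e+00,  9.10753022e-02,  1.23068701e+00,  2.12444178e-05,
        1.81982707e+00, -5.67244418e-02]), 'joint_vel': array([-1.57529955e-03, -2.97811959e-05, -7.55831117e-04, -9.89737301e-04,
        1.32607759e-03, -3.14077899e-06]), 'effort': array([ 1.29222033e-03, -4.46187651e+01, -4.06493962e+01,  6.99013914e-02,
        1.96920783e-02, -4.07652323e-06]), 'ee_pos': array([ 0.13547921, -0.58451153,  0.22265335]), 'tcp_rot': array([ 3.14158822e+00, -2.03706726e-05,  2.27781422e-01]), 'contact_force': array([ 0.45807685, -0.36932435,  0.15138066]), 'torque': array([-0.00747627, -0.00269377,  0.00975596]), 'grip_force': 0.0, 'opening': 0.08789635856701737}
```

View pics/top0.png

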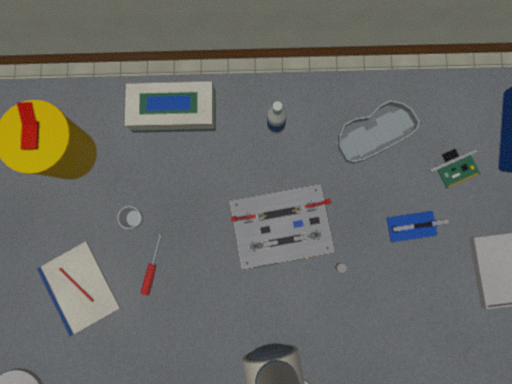

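View pics/scene0.png

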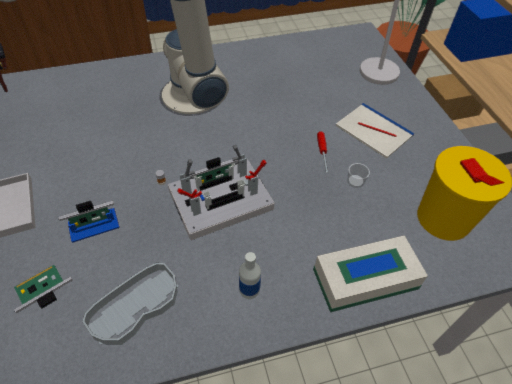

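Run:
```python
from h import *
for c in('top','scene'):
    z=np.load(f'{c}0.npz');im=z['im'].astype(int);W=cloud(c,z['d']);h=W[...,2]
    R,G,B=im[...,0],im[...,1],im[...,2]
    def rep(n,m):
        P=W[m];P=P[~np.isnan(P[:,0])]
        if len(P)<8: print(c,n,len(P));return
        rect=cv2.minAreaRect(P[:,:2].astype(np.float32)*1000)
        med=np.median(P,0);u,s,vt=np.linalg.svd(P[:,:2]-P[:,:2].mean(0));a=vt[0]*np.sign(vt[0][1])
        print(c,n,len(P),'mean',P.mean(0).round(4),'med',med.round(4),'yaw y',round(float(np.arctan2(-a[0],a[1])),4),'rect',np.round(rect[0],1),np.round(rect[1],1),round(rect[2],1),'z',np.percentile(P[:,2],[2,50,98]).round(4))
    near=lambda x,y,q:(abs(W[...,0]-x)<q)&(abs(W[...,1]-y)<q)
    sd=near(.493,-.368,.1)
    rep('grip',sd&(h>.092)&(h<.112)&(R<80)&(G<80))
    rep('bar',sd&(h>.066)&(h<.084)&(abs(R-G)<30)&(R>90))
    rep('blue',sd&(B>R+50)&(h>.03)&(h<.05))
    red=(R>G+70)&(R>B+70)
    rep('redL',red&near(.517,.11,.06)&(h>.12));rep('redR',red&near(.55,-.11,.06)&(h>.12))
    un=near(.535,0,.2)
    rep('unit box',un&(h>.034)&(h<.044)&(R>150)&(abs(R-G)<30))
    rep('guides',near(.535,0,.09)&(h>.09)&(h<.106)&(R>150)&(abs(R-B)<40)&(W[...,0]>.49))
```

```text
top grip 78 mean [ 0.4936 -0.3633  0.1006] med [ 0.4932 -0.363   0.1009] yaw y 0.127 rect [ 493.7 -364.4] [11.8 38.9] 7.8 z [0.0943 0.1009 0.105 ]
top bar 134 mean [ 0.4936 -0.3624  0.0761] med [ 0.4923 -0.3406  0.0761] yaw y 0.1262 rect [ 493.7 -364.7] [  9.8 144.2] 7.5 z [0.0723 0.0761 0.0798]
top blue 13 mean [ 0.4918 -0.3539  0.0413] med [ 0.4924 -0.3223  0.0412] yaw y 0.1142 rect [ 493.7 -363.1] [ 16.3 107.9] 7.4 z [0.0372 0.0412 0.0451]
top redL 24 mean [0.5176 0.1004 0.1428] med [0.5182 0.1022 0.1433] yaw y 0.1763 rect [517.1  99.4] [ 8.2 44.4] 8.2 z [0.122  0.1433 0.1597]
top redR 44 mean [ 0.5517 -0.1014  0.143 ] med [ 0.5515 -0.1067  0.1443] yaw y 0.1847 rect [551.1 -94.3] [ 9.7 45.9] 7.0 z [0.1238 0.1443 0.1577]
top unit box 2
top guides 0
scene grip 92 mean [ 0.4992 -0.3662  0.0992] med [ 0.5001 -0.3665  0.0998] yaw y 0.1701 rect [ 498.3 -366.5] [14.4 39.7] 11.8 z [0.0921 0.0998 0.1045]
scene bar 133 mean [ 0.4972 -0.3669  0.075 ] med [ 0.497  -0.3877  0.0753] yaw y 0.1279 rect [ 497.  -366.4] [ 13.7 143.8] 6.4 z [0.0699 0.0753 0.0786]
scene blue 66 mean [ 0.5016 -0.3657  0.039 ] med [ 0.4997 -0.3656  0.0394] yaw y 0.14 rect [ 497.9 -366.7] [ 20.3 116.1] 8.3 z [0.0309 0.0394 0.0454]
scene redL 54 mean [0.5209 0.1025 0.1391] med [0.5208 0.1036 0.1401] yaw y 0.1783 rect [522.1  99.2] [11.8 44.1] 11.7 z [0.1208 0.1401 0.1564]
scene redR 64 mean [ 0.5552 -0.0985  0.137 ] med [ 0.5546 -0.1005  0.1331] yaw y 0.1855 rect [553.9 -91.9] [12.7 58.6] 7.7 z [0.1203 0.1331 0.1554]
scene unit box 600 mean [ 0.5339 -0.0176  0.0378] med [ 0.5502 -0.0164  0.0378] yaw y 0.6022 rect [478.3 -15.8] [233.5 260. ] 10.9 z [0.0346 0.0378 0.0412]
scene guides 3
```

The top view shows the unit in the middle (about 280,225), with its empty slot uppermost and a red lever at each end (243,217 and 318,204). The board in its blue stand is at (415,226), and the dish, pump, vial and cup are clear of the paths. The scene view agrees: board at (90,215), unit at (220,190).

```bash
cat >> h.py <<'E'
def plan(x,y,z,yaw,n):
    """n rows from the measured pose to the target, tool pointing down; prints them"""
    s=r.read_state();p=np.array(s['ee_pos']);a=s['tcp_rot'][2];da=(yaw-a+np.pi)%(2*np.pi)-np.pi
    d=(np.array([x,y,z])-p)/n
    print('from',p.round(4),round(float(a),4),'clock',s['clock'])
    rows=[]
    for k in range(n):
        b=a+da*k/n
        rows.append([round(float(v),4) for v in(np.cos(b)*d[0]+np.sin(b)*d[1],np.sin(b)*d[0]-np.cos(b)*d[1],-d[2])]+[round(float(-np.degrees(da/n)),2)])
    for k in range(0,n,5):print(rows[k:k+5])
E
python3 - <<'E'
from h import *
for c in('top','scene'):
    z=np.load(f'{c}0.npz');im=z['im'].astype(int);W=cloud(c,z['d']);h=W[...,2]
    g=im.mean(-1);near=(abs(W[...,0]-.5)<.17)&(abs(W[...,1])<.2)
    m=near&(h>.033)&(h<.046)
    m=cv2.morphologyEx(m.astype(np.uint8),cv2.MORPH_OPEN,np.ones((3,3)))>0
    P=W[m][:,:2]
    re=cv2.minAreaRect((P*1000).astype(np.float32));print(c,m.sum(),re)
    # maximise IoU-ish fit of known rectangle
    from scipy.optimize import minimize
    mm=near&(h>.033);Q=W[near&(h<.25)];ins=Q[:,2]>.03
    def f(v):
        cx,cy,a=v;dx,dy=Q[:,0]-cx,Q[:,1]-cy
        X=np.cos(a)*dx+np.sin(a)*dy;Y=-np.sin(a)*dx+np.cos(a)*dy
        s=np.minimum(.095-abs(X),.128-abs(Y));p=1/(1+np.exp(-s/.0015))
        return np.sum((p-ins)**2)
    b=min((minimize(f,[.5,0,a0],method='Nelder-Mead',options=dict(xatol=1e-5,fatol=1e-4,initial_simplex=[[.5,0,a0],[.51,0,a0],[.5,.01,a0],[.5,0,a0+.04]])) for a0 in(.12,.16,.2)),key=lambda o:o.fun)
    cx,cy,a=b.x;print('rect',b.x.round(4),b.fun,'slot',(cx+.035*np.cos(a)).round(4),(cy+.035*np.sin(a)).round(4))
plan(.495,-.3655,.17,.127+np.pi/2,12)
E
```

```text
top 5086 ((498.3873291015625, -2.7198944091796875), (190.96142578125, 256.9315185546875), 9.569719314575195)
rect [ 0.4985 -0.0027  0.1683] 119.02297694936055 slot 0.533 0.0031
scene 2685 ((481.53021240234375, -18.175308227539062), (236.6928253173828, 278.1351318359375), 8.964398384094238)
rect [ 0.4989 -0.0039  0.1662] 273.6091402493471 slot 0.5334 0.0019
from [ 0.1355 -0.5845  0.2227] 0.2278 clock 1.6
[[0.0333, -0.011, 0.0044, -7.02], [0.0344, -0.0069, 0.0044, -7.02], [0.035, -0.0026, 0.0044, -7.02], [0.035, 0.0017, 0.0044, -7.02], [0.0346, 0.006, 0.0044, -7.02]]
[[0.0336, 0.0101, 0.0044, -7.02], [0.0321, 0.0142, 0.0044, -7.02], [0.0301, 0.018, 0.0044, -7.02], [0.0277, 0.0215, 0.0044, -7.02], [0.0249, 0.0248, 0.0044, -7.02]]
[[0.0217, 0.0276, 0.0044, -7.02], [0.0181, 0.03, 0.0044, -7.02]]
```

Call:
apply_moves([
  [0.0333,-0.011,0.0044,-7],
  [0.0344,-0.0069,0.0044,-7],
  [0.035,-0.0026,0.0044,-7],
  [0.035,0.0017,0.0044,-7],
  [0.0346,0.006,0.0044,-7],
], claw=0.7, force=25)

```text
clock: 2.1
ee_pos: [0.2864, -0.4925, 0.2006]
tcp_rot: [3.141, 0.0, 0.844]
contact_force: [0.5, 0.1, 0.1]
opening: 0.0616
grip_force: 0.0
```

Call:
apply_moves([
  [0.0336,0.0101,0.0044,-7],
  [0.0321,0.0142,0.0044,-7],
  [0.0301,0.018,0.0044,-7],
  [0.0277,0.0215,0.0044,-7],
  [0.0249,0.0248,0.0044,-7],
])

```text
clock: 2.6
ee_pos: [0.4366, -0.4015, 0.1786]
tcp_rot: [3.141, 0.0, 1.455]
contact_force: [0.1, -0.3, 0.2]
opening: 0.0615
grip_force: 0.0
```

Call:
apply_moves([
  [0.0217,0.0276,0.0044,-7],
  [0.0181,0.03,0.0044,-7],
  [0,0,0,0],
  [0,0,0,0],
])

```text
clock: 3.0
ee_pos: [0.4956, -0.3657, 0.1695]
tcp_rot: [-3.141, -0.0, 1.694]
contact_force: [-0.7, -0.3, 0.6]
opening: 0.0611
grip_force: 0.0
```

Run:
```python
from h import *
plan(.495,-.3655,.075,.127+np.pi/2,5)
```

```text
from [ 0.4956 -0.3657  0.1695] 1.6939 clock 3.0
[[0.0001, -0.0001, 0.0189, -0.04], [0.0001, -0.0001, 0.0189, -0.04], [0.0001, -0.0001, 0.0189, -0.04], [0.0001, -0.0001, 0.0189, -0.04], [0.0001, -0.0001, 0.0189, -0.04]]
```

Call:
apply_moves([
  [0,0,0.019,0],
  [0,0,0.019,0],
  [0,0,0.019,0],
  [0,0,0.019,0],
  [0,0,0.0185,0],
])

```text
clock: 3.5
ee_pos: [0.4942, -0.3675, 0.0751]
tcp_rot: [3.142, 0.001, 1.69]
contact_force: [0.5, -0.5, -0.0]
opening: 0.0619
grip_force: 0.0
```

Call:
apply_moves([
  [0,0,0,0],
  [0,0,0,0],
  [0,0,0,0],
  [0,0,0,0],
  [0,0,0,0],
], claw=0, force=8)

```text
clock: 4.0
ee_pos: [0.4958, -0.3665, 0.0765]
tcp_rot: [3.14, 0.001, 1.694]
contact_force: [-0.5, -0.9, 0.3]
opening: 0.0246
grip_force: 0.0
```

Call:
apply_moves([
  [0,0,0,0],
  [0,0,0,0],
  [0,0,0,0],
  [0,0,0,0],
  [0,0,0,0],
])

```text
clock: 4.5
ee_pos: [0.4955, -0.3662, 0.0757]
tcp_rot: [3.141, 0.0, 1.694]
contact_force: [-0.2, -0.3, 2.9]
opening: 0.0121
grip_force: 8.0
```

Call:
apply_moves([
  [0,0,0,0],
  [0,0,0,0],
  [0,0,-0.01,0],
  [0,0,-0.015,0],
  [0,0,-0.02,0],
], force=30)

```text
clock: 5.0
ee_pos: [0.495, -0.3656, 0.1201]
tcp_rot: [-3.14, -0.002, 1.694]
contact_force: [-1.2, 0.6, -2.4]
opening: 0.0119
grip_force: 30.0
```

Call:
apply_moves([
  [0,0,-0.03,0],
  [0,0,-0.035,0],
  [0,0,-0.035,0],
  [0,0,-0.03,0],
  [0,0,-0.01,0],
])

```text
clock: 5.5
ee_pos: [0.4961, -0.3666, 0.2657]
tcp_rot: [3.137, 0.005, 1.694]
contact_force: [0.4, -0.0, -2.0]
opening: 0.0121
grip_force: 30.0
```

Run:
```python
from h import *
plan(.5335,.0025,.262,.167+np.pi/2,13)
s=r.read_state();print(s['opening'],s['grip_force'],s['contact_force'])
```

```text
from [ 0.4961 -0.3666  0.2657] 1.6939 clock 5.5
[[0.0278, 0.0063, 0.0003, -0.19], [0.0278, 0.0064, 0.0003, -0.19], [0.0278, 0.0065, 0.0003, -0.19], [0.0278, 0.0066, 0.0003, -0.19], [0.0277, 0.0067, 0.0003, -0.19]]
[[0.0277, 0.0068, 0.0003, -0.19], [0.0277, 0.0069, 0.0003, -0.19], [0.0277, 0.007, 0.0003, -0.19], [0.0276, 0.0071, 0.0003, -0.19], [0.0276, 0.0072, 0.0003, -0.19]]
[[0.0276, 0.0073, 0.0003, -0.19], [0.0276, 0.0074, 0.0003, -0.19], [0.0275, 0.0075, 0.0003, -0.19]]
0.012146457871721358 29.994943141937256 [ 0.42672646 -0.01531868 -2.04905298]
```

Call:
apply_moves([
  [0.0278,0.0063,0.0003,-0.19],
  [0.0278,0.0064,0.0003,-0.19],
  [0.0278,0.0065,0.0003,-0.19],
  [0.0278,0.0066,0.0003,-0.19],
  [0.0277,0.0067,0.0003,-0.19],
])

```text
clock: 6.0
ee_pos: [0.5095, -0.2229, 0.2578]
tcp_rot: [-3.14, -0.001, 1.71]
contact_force: [1.0, -0.5, -2.5]
opening: 0.0118
grip_force: 30.0
```

Call:
apply_moves([
  [0.0277,0.0068,0.0003,-0.19],
  [0.0277,0.0069,0.0003,-0.19],
  [0.0277,0.007,0.0003,-0.19],
  [0.0276,0.0071,0.0003,-0.19],
  [0.0276,0.0072,0.0003,-0.19],
])

```text
clock: 6.5
ee_pos: [0.5239, -0.081, 0.2564]
tcp_rot: [-3.14, -0.001, 1.727]
contact_force: [1.2, -0.7, -2.6]
opening: 0.012
grip_force: 30.0
```

Call:
apply_moves([
  [0.0276,0.0073,0.0003,-0.19],
  [0.0276,0.0074,0.0003,-0.19],
  [0.0275,0.0075,0.0003,-0.19],
  [0,0,0,0],
  [0,0,0,0],
])

```text
clock: 7.0
ee_pos: [0.5327, 0.0032, 0.2557]
tcp_rot: [-3.14, 0.0, 1.738]
contact_force: [0.8, -1.3, -1.4]
opening: 0.0116
grip_force: 30.0
```

```bash
cat > bar.py <<'E'
from h import *
import sys
def bar(c,tag,zlo,zhi,slotxy=(.5335,.0025)):
    im,d=r.read_camera(c);cv2.imwrite(f'pics/{c}{tag}.png',im[...,::-1]);np.savez(f'{c}{tag}.npz',im=im,d=d)
    W=cloud(c,d);h=W[...,2];I=im.astype(int);R,G=I[...,0],I[...,1]
    a=.167;dx,dy=W[...,0]-slotxy[0],W[...,1]-slotxy[1];X=np.cos(a)*dx+np.sin(a)*dy;Y=-np.sin(a)*dx+np.cos(a)*dy
    m=(abs(X)<.02)&(abs(Y)<.085)&(abs(Y)>.03)&(h>zlo)&(h<zhi)&(abs(R-G)<30)
    x,y,z=X[m],Y[m],h[m]
    f=np.polyfit(y,x,1);g=np.polyfit(y,z,1)
    print(c,m.sum(),'unit-frame x at mid',f[1].round(4),'yaw err',-f[0].round(4),'y range',y.min().round(4),y.max().round(4),'z mid',g[1].round(4),'tilt',g[0].round(4))
E
python3 - <<'E'
from bar import *
s=r.read_state();print(s['ee_pos'],s['tcp_rot'])
for c in('top','scene'):bar(c,'1',.25,.285); print([(np.round(x['xyz'],4),x['confidence']) for x in r.mark_of('board',c)[:1]])
E
```

```text
[0.53274017 0.00323598 0.25565529] [-3.14023822e+00  9.32241776e-05  1.73827498e+00]Traceback (most recent call last):
  File "<stdin>", line 3, in <module>
  File "bar.py", line 9, in bar
    f=np.polyfit(y,x,1);g=np.polyfit(y,z,1)
    raise TypeError("expected non-empty vector for x")
TypeError: expected non-empty vector for x
```

Run:
```python
from bar import *
for c in('top','scene'):
    print([(np.round(x['xyz'],4).tolist(),round(x['confidence'],2)) for x in (r.read_camera(c),r.mark_of('board',c))[1][:2]])
    try: bar(c,'2',.235,.285)
    except Exception as e:print(c,e)
a=cv2.imread('pics/top2.png')[130:290,180:400];b=cv2.imread('pics/scene2.png')[80:240,120:340]
cv2.imwrite('pics/c2.png',cv2.resize(np.hstack([a,b]),None,fx=1.8,fy=1.8,interpolation=2))
```

```text
[]
top 2 unit-frame x at mid 0.2411 yaw err 4.7284 y range 0.0517 0.0521 z mid 0.5841 tilt -6.3405
[([0.4063, 0.3582, -0.0015], 0.66), ([0.5317, -0.0019, 0.1873], 0.57)]
scene 153 unit-frame x at mid 0.0032 yaw err -0.0135 y range -0.073 0.0703 z mid 0.2483 tilt -0.0592
```

View pics/c2.png

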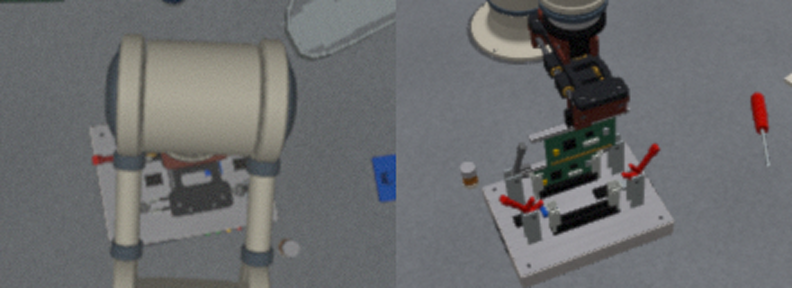

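The left crop shows the arm hiding the slot from above. The right crop shows the board hanging above the empty slot (580,140), in line with it, between the two open red levers. I'll check the tilt of the bar against its pose in the stand.

Run:
```python
from h import *
def fit(f,ox,oy,a,zlo,zhi):
    z=np.load(f);W=cloud('scene',z['d']);h=W[...,2];I=z['im'].astype(int);R,G,B=I[...,0],I[...,1],I[...,2]
    dx,dy=W[...,0]-ox,W[...,1]-oy;X=np.cos(a)*dx+np.sin(a)*dy;Y=-np.sin(a)*dx+np.cos(a)*dy
    for n,lo,hi in(('bright bar',zlo,zhi),):
        m=(abs(X)<.02)&(abs(Y)<.08)&(h>lo)&(h<hi)&(abs(R-G)<25)&(R>90)
        for k in np.arange(-.075,.076,.015):
            q=m&(abs(Y-k)<.0075)
            if q.sum()>2:print(round(k,3),q.sum(),'x',X[q].mean().round(4),'z',h[q].mean().round(4),h[q].max().round(4))
    g=(G>R+12)&(abs(X)<.02)&(abs(Y)<.06)&(h>zlo-.08)&(h<zhi)
    p=np.polyfit(X[g]*0+h[g],X[g],1);print('plate',g.sum(),'x mean',X[g].mean().round(4),'dx/dz',p[0].round(3),'y',np.percentile(Y[g],[1,99]).round(4),'z',np.percentile(h[g],[1,99]).round(4), 'yaw',(-np.polyfit(Y[g],X[g],1)[0]).round(4))
print('stand');fit('scene0.npz',.4955,-.3655,.127,.064,.09)
print('hand');fit('scene2.npz',.5327,.0032,.167,.235,.275)
```

```text
stand
-0.075 9 x 0.0017 z 0.074 0.0772
-0.06 20 x 0.0021 z 0.0748 0.0786
-0.045 18 x 0.0012 z 0.076 0.0799
-0.03 19 x 0.001 z 0.0753 0.0788
0.015 4 x 0.0021 z 0.076 0.0772
0.03 19 x 0.0011 z 0.0747 0.0772
0.045 18 x 0.0014 z 0.0757 0.078
0.06 20 x 0.002 z 0.0745 0.079
0.075 5 x 0.0004 z 0.0739 0.0756
plate 724 x mean 0.007 dx/dz -0.19 y [-0.058   0.0581] z [0.0044 0.0632] yaw 0.0152
hand
-0.075 13 x 0.0029 z 0.2538 0.2576
-0.06 22 x 0.0024 z 0.2553 0.2578
-0.045 21 x 0.002 z 0.2559 0.2587
-0.03 20 x 0.0021 z 0.256 0.2582
0.06 4 x 0.004 z 0.2485 0.2543
0.075 3 x 0.006 z 0.2521 0.2548
plate 417 x mean 0.003 dx/dz 0.007 y [-0.0535  0.0489] z [0.1925 0.2444] yaw -0.0036
```

Call:
apply_moves([
  [0,0.0005,0.02,0.1],
  [0,0,0.025,0],
  [0,0,0.02,0],
  [0,0,0.01,0],
  [0,0,0.005,0],
])

```text
clock: 7.85
ee_pos: [0.5331, 0.0028, 0.1754]
tcp_rot: [-3.14, -0.0, 1.735]
contact_force: [-0.3, 0.5, -2.2]
opening: 0.0117
grip_force: 30.0
```

Call:
apply_moves([
  [0,0,0.004,0],
  [0,0,0.003,0],
  [0,0,0.003,0],
  [0,0,0.003,0],
  [0,0,0.002,0],
])

```text
clock: 8.35
ee_pos: [0.5335, 0.003, 0.1615]
tcp_rot: [3.141, 0.0, 1.735]
contact_force: [0.6, -0.1, -2.1]
opening: 0.0118
grip_force: 30.0
```

Call:
apply_moves([
  [0,0,0.003,0],
  [0,0,0.003,0],
  [0,0,0.003,0],
  [0,0,0.003,0],
  [0,0,0,0],
])

```text
clock: 8.85
ee_pos: [0.5334, 0.0031, 0.1488]
tcp_rot: [-3.141, -0.0, 1.735]
contact_force: [0.5, -0.1, -2.3]
opening: 0.0121
grip_force: 30.0
```

Call:
apply_moves([
  [0,0,0.003,0],
  [0,0,0.003,0],
  [0,0,0.003,0],
  [0,0,0.003,0],
  [0,0,0,0],
])

```text
clock: 9.35
ee_pos: [0.5334, 0.003, 0.1368]
tcp_rot: [-3.141, -0.0, 1.735]
contact_force: [0.6, -0.2, -1.7]
opening: 0.0117
grip_force: 30.0
```

Call:
apply_moves([
  [0,0,0.002,0],
  [0,0,0.002,0],
  [0,0,0.002,0],
  [0,0,0.001,0],
  [0,0,0,0],
])

```text
clock: 9.85
ee_pos: [0.5334, 0.003, 0.1302]
tcp_rot: [-3.141, -0.0, 1.735]
contact_force: [0.4, -0.2, -2.4]
opening: 0.0116
grip_force: 30.0
```

Call:
apply_moves([
  [0,0,0.001,0],
  [0,0,0.001,0],
  [0,0,0,0],
])

```text
clock: 10.15
ee_pos: [0.5334, 0.003, 0.1283]
tcp_rot: [-3.141, -0.0, 1.735]
contact_force: [0.5, 1.0, -1.9]
opening: 0.0117
grip_force: 30.0
```

Call:
apply_moves([
  [0,0,0.001,0],
  [0,0,0,0],
])

```text
clock: 10.35
ee_pos: [0.5334, 0.003, 0.1273]
tcp_rot: [-3.141, -0.0, 1.735]
contact_force: [0.5, -0.5, -2.1]
opening: 0.0117
grip_force: 30.0
```

Call:
apply_moves([
  [0,0,0.001,0],
  [0,0,0,0],
])

```text
clock: 10.55
ee_pos: [0.5335, 0.003, 0.1266]
tcp_rot: [3.141, 0.0, 1.735]
contact_force: [-0.8, -0.6, -1.0]
opening: 0.0116
grip_force: 30.0
```

Call:
apply_moves([
  [0,0,0.001,0],
  [0,0,0,0],
])

```text
clock: 10.75
ee_pos: [0.5337, 0.003, 0.1262]
tcp_rot: [3.141, 0.0, 1.735]
contact_force: [-0.9, 0.7, 2.2]
opening: 0.0117
grip_force: 30.0
```

Call:
apply_moves([
  [0,0,0.0005,0],
  [0,0,0,0],
  [0,0,0,0],
], force=5)

```text
clock: 11.05
ee_pos: [0.5337, 0.003, 0.1259]
tcp_rot: [3.14, 0.0, 1.735]
contact_force: [-0.8, 0.8, 5.4]
opening: 0.012
grip_force: 5.0
```

Call:
apply_moves([
  [0,0,0,0],
  [0,0,0,0],
  [0,0,0,0],
  [0,0,0,0],
  [0,0,0,0],
], claw=0.4)

```text
clock: 11.55
ee_pos: [0.5334, 0.003, 0.1247]
tcp_rot: [-3.141, -0.0, 1.735]
contact_force: [0.0, -0.5, 0.2]
opening: 0.035
grip_force: 0.0
```

Call:
apply_moves([
  [0,0,-0.015,0],
  [0,0,-0.03,0],
  [0,0,-0.035,0],
  [0,0,-0.03,0],
  [0,0,0,0],
])

```text
clock: 12.05
ee_pos: [0.535, 0.0029, 0.2418]
tcp_rot: [3.132, 0.002, 1.735]
contact_force: [0.0, 0.3, 0.0]
opening: 0.0351
grip_force: 0.0
```

Call:
apply_moves([
  [0.03,0,0,0],
  [0.04,0,0,0],
  [0.045,0,0,0],
  [0.033,0,0,0],
  [0,0,0,0],
], claw=0, force=10)

```text
clock: 12.55
ee_pos: [0.5082, 0.1524, 0.2347]
tcp_rot: [-3.141, -0.001, 1.74]
contact_force: [1.3, -0.8, 0.3]
opening: 0.0012
grip_force: 0.0
```

Run:
```python
from bar import *
s=r.read_state();print(s['clock'],s['ee_pos'],s['tcp_rot'],s['opening'],s['contact_force'])
for c in('scene','top'):
    try: bar(c,'3',.115,.142,(.533,.002))
    except Exception as e:print(c,e)
    for n in('lever_l_pad','lever_r_pad','lever_l_hinge','lever_r_hinge','board','board_grip'):print(n,[(np.round(x['xyz'],4).tolist(),round(x['confidence'],2)) for x in r.mark_of(n,c)[:2]])
a=cv2.imread('pics/top3.png')[140:280,200:360];b=cv2.imread('pics/scene3.png')[120:260,150:310]
cv2.imwrite('pics/c3.png',cv2.resize(np.hstack([a,b]),None,fx=2.5,fy=2.5,interpolation=2))
```

```text
12.55 [0.50816098 0.15239323 0.23468306] [-3.14089908e+00 -1.25312060e-03  1.74002573e+00] 0.0012083558330288884 [ 1.26590695 -0.82184392  0.2599072 ]
scene 141 unit-frame x at mid 0.0039 yaw err -0.0046 y range -0.0717 0.0717 z mid 0.1238 tilt -0.0093
lever_l_pad [([0.5366, 0.0032, 0.005], 0.63), ([0.5165, 0.1188, 0.1443], 0.54)]
lever_r_pad [([0.5524, -0.1233, 0.1435], 0.61)]
lever_l_hinge [([0.519, 0.0803, 0.1052], 0.66)]
lever_r_hinge [([0.5458, -0.0794, 0.1021], 0.69)]
board [([0.5322, -0.0, 0.0586], 0.69), ([0.7571, -0.2794, -0.0006], 0.65)]
board_grip [([0.5341, 0.0027, 0.1382], 0.6), ([0.5279, 0.4098, -0.0019], 0.22)]
top 135 unit-frame x at mid -0.0003 yaw err -0.0017 y range -0.0691 0.0741 z mid 0.1257 tilt -0.0096
lever_l_pad [([0.7577, -0.2797, -0.0029], 0.52), ([0.5153, 0.1211, 0.1452], 0.38)]
lever_r_pad [([0.5524, -0.1187, 0.1466], 0.55)]
lever_l_hinge [([0.5231, 0.0834, 0.1045], 0.63)]
lever_r_hinge [([0.5355, 0.008, 0.0453], 0.7), ([0.5497, -0.0785, 0.0999], 0.45)]
board [([0.3841, -0.1587, 0.0011], 0.65), ([0.537, 0.0001, 0.0593], 0.63)]
board_grip [([0.5313, 0.0032, 0.1361], 0.55)]
```

View pics/c3.png

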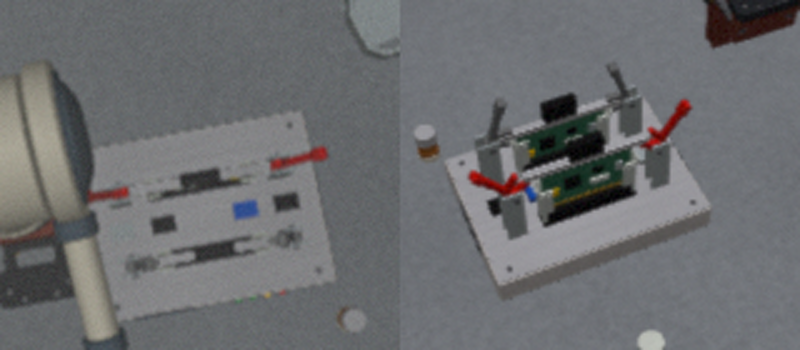

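The board now stands level in the far slot at about (590,160), let go, with its bar ends inside both red levers, which are still open at (670,120) and (495,185). The finger now goes down outside the left lever.

Call:
apply_moves([
  [0,0,0.025,0],
  [0,0,0.035,0],
  [0,0,0.03,0],
  [0,0,0.009,0],
  [0,0,0,0],
])

```text
clock: 13.75
ee_pos: [0.5084, 0.1488, 0.1346]
tcp_rot: [-3.139, 0.0, 1.735]
contact_force: [-0.8, -0.1, 0.7]
opening: 0.0005
grip_force: 0.0
```

Call:
apply_moves([
  [-0.004,0,0,0],
  [-0.003,0,0,0],
  [-0.002,0,0,0],
  [-0.002,0,0,0],
  [0,0,0,0],
])

```text
clock: 14.25
ee_pos: [0.5113, 0.1379, 0.1365]
tcp_rot: [3.141, 0.0, 1.735]
contact_force: [0.7, -0.1, 0.1]
opening: 0.0003
grip_force: 0.0
```

Call:
apply_moves([
  [-0.001,0,0,0],
  [-0.001,0,0,0],
  [0,0,0,0],
])

```text
clock: 14.55
ee_pos: [0.5113, 0.1361, 0.1359]
tcp_rot: [-3.141, 0.0, 1.735]
contact_force: [0.3, -0.7, 0.4]
opening: 0.0005
grip_force: 0.0
```

Call:
apply_moves([
  [-0.0015,0,0,0],
  [-0.001,0,0,0],
  [-0.001,0,0,0],
])

```text
clock: 14.85
ee_pos: [0.5118, 0.1336, 0.1363]
tcp_rot: [3.141, -0.002, 1.736]
contact_force: [-1.0, 5.7, 1.9]
opening: 0.0004
grip_force: 2.3
```

Call:
apply_moves([
  [-0.001,0,0,0],
  [-0.001,0,0,0],
  [-0.001,0,0,0],
])

```text
clock: 15.15
ee_pos: [0.5125, 0.1298, 0.1361]
tcp_rot: [3.141, -0.0, 1.735]
contact_force: [0.1, 4.2, 2.0]
opening: 0.0004
grip_force: 1.9
```

Call:
apply_moves([
  [-0.001,0,0,0],
  [-0.001,0,0,0],
  [-0.001,0,0,0],
])

```text
clock: 15.45
ee_pos: [0.5129, 0.1266, 0.1359]
tcp_rot: [-3.141, 0.0, 1.735]
contact_force: [-1.2, 4.2, 2.0]
opening: 0.0004
grip_force: 1.7
```

Call:
apply_moves([
  [-0.0015,0,-0.001,0],
  [-0.0015,0,-0.001,0],
  [-0.0015,0,-0.001,0],
  [-0.001,0,-0.001,0],
])

```text
clock: 15.85
ee_pos: [0.5137, 0.1209, 0.1396]
tcp_rot: [-3.141, 0.0, 1.735]
contact_force: [0.0, 2.2, -1.8]
opening: 0.0003
grip_force: 1.0
```

Call:
apply_moves([
  [-0.001,0,-0.001,0],
  [-0.001,0,0,0],
  [-0.001,0,0,0],
  [-0.001,0,0,0],
])

```text
clock: 16.25
ee_pos: [0.5145, 0.1175, 0.1412]
tcp_rot: [3.141, -0.0, 1.735]
contact_force: [-1.2, 2.5, 1.8]
opening: 0.0001
grip_force: 1.4
```

Call:
apply_moves([
  [0.01,0,-0.005,0],
  [0,0,-0.03,0],
  [0,0,-0.025,0],
  [-0.035,0,0,0],
  [-0.045,0,0,0],
])

```text
clock: 16.75
ee_pos: [0.5265, 0.0491, 0.2027]
tcp_rot: [3.139, 0.001, 1.739]
contact_force: [0.8, -0.2, -0.5]
opening: 0.0001
grip_force: 0.0
```

Call:
apply_moves([
  [-0.045,0,0,0],
  [-0.045,0,0,0],
  [-0.045,0,0,0],
  [-0.04,0,0,0],
  [-0.022,0,0,0],
])

```text
clock: 17.25
ee_pos: [0.5582, -0.149, 0.2009]
tcp_rot: [-3.141, 0.001, 1.732]
contact_force: [-0.1, -0.0, -0.2]
opening: 0.0005
grip_force: 0.0
```

Call:
apply_moves([
  [0,0,0,0],
  [0,0,0,0],
])

```text
clock: 17.45
ee_pos: [0.5582, -0.1458, 0.2009]
tcp_rot: [-3.141, -0.0, 1.734]
contact_force: [-0.2, 0.1, -0.1]
opening: 0.0003
grip_force: 0.0
```

Call:
apply_moves([
  [0,0,0.03,0],
  [0,0,0.03,0],
  [0.003,0,0.005,0],
  [0.004,0,0,0],
  [0.003,0,0,0],
])

```text
clock: 17.95
ee_pos: [0.5571, -0.1351, 0.1379]
tcp_rot: [3.139, 0.001, 1.736]
contact_force: [0.0, 0.2, -0.3]
opening: 0.0004
grip_force: 0.0
```

Call:
apply_moves([
  [0.002,0,0,0],
  [0.0015,0,0,0],
  [0.0015,0,0,0],
  [0.001,0,0,0],
])

```text
clock: 18.35
ee_pos: [0.5565, -0.1315, 0.1381]
tcp_rot: [3.138, 0.004, 1.734]
contact_force: [1.1, -4.6, 2.3]
opening: 0.0006
grip_force: 2.5
```

Call:
apply_moves([
  [0.0015,0,0,0],
  [0.0015,0,0,0],
  [0.001,0,0,0],
])

```text
clock: 18.65
ee_pos: [0.5553, -0.1267, 0.137]
tcp_rot: [3.14, 0.001, 1.735]
contact_force: [0.1, -3.9, 1.6]
opening: 0.0004
grip_force: 2.0
```

Call:
apply_moves([
  [0.002,0,-0.001,0],
  [0.002,0,-0.001,0],
  [0.002,0,-0.001,0],
  [0.002,0,-0.001,0],
])

```text
clock: 19.05
ee_pos: [0.5535, -0.118, 0.1399]
tcp_rot: [-3.141, -0.0, 1.735]
contact_force: [1.7, -3.7, 1.9]
opening: 0.0005
grip_force: 1.6
```

Call:
apply_moves([
  [0.002,0,-0.001,0],
  [0.002,0,-0.001,0],
  [0.0015,0,-0.001,0],
  [0.0015,0,0,0],
])

```text
clock: 19.45
ee_pos: [0.5523, -0.1111, 0.1428]
tcp_rot: [-3.141, -0.0, 1.735]
contact_force: [1.3, -2.4, 0.8]
opening: 0.0007
grip_force: 1.4
```

Call:
apply_moves([
  [0.0015,0,-0.001,0],
  [0.0015,0,-0.001,0],
  [0.0015,0,0,0],
])

```text
clock: 19.75
ee_pos: [0.5515, -0.1069, 0.1449]
tcp_rot: [-3.141, -0.0, 1.735]
contact_force: [-0.5, -2.4, 0.8]
opening: 0.0004
grip_force: 1.2
```

Call:
apply_moves([
  [-0.01,0,-0.005,0],
  [0,0,-0.03,0],
  [0,0,-0.022,0],
  [0.035,0,0,0],
  [0.045,0,0,0],
])

```text
clock: 20.25
ee_pos: [0.5407, -0.0387, 0.2032]
tcp_rot: [3.14, 0.0, 1.732]
contact_force: [1.0, 0.2, -0.5]
opening: 0.0005
grip_force: 0.0
```

Call:
apply_moves([
  [0.045,0,0,0],
  [0.045,0,0,0],
  [0.045,0,0,0],
  [0.03,0,0,0],
  [0.012,0,0,0],
])

```text
clock: 20.75
ee_pos: [0.5108, 0.1391, 0.2025]
tcp_rot: [3.141, -0.001, 1.739]
contact_force: [-0.6, -0.2, -0.4]
opening: 0.0004
grip_force: 0.0
```

Call:
apply_moves([
  [0,0,0,0],
  [0,0,0,0],
])

```text
clock: 20.95
ee_pos: [0.5116, 0.1357, 0.2021]
tcp_rot: [-3.142, 0.001, 1.735]
contact_force: [-0.2, 0.2, 0.8]
opening: 0.0003
grip_force: 0.0
```

Call:
apply_moves([
  [0,0,0.03,0],
  [0,0,0.02,0],
  [-0.004,0,0.008,0],
  [-0.006,0,0,0],
  [-0.004,0,0,0],
])

```text
clock: 21.45
ee_pos: [0.5142, 0.1215, 0.145]
tcp_rot: [3.14, 0.0, 1.734]
contact_force: [0.1, 0.4, 0.1]
opening: 0.0006
grip_force: 0.0
```

Call:
apply_moves([
  [-0.002,0,0,0],
  [-0.0015,0,0,0],
  [-0.0015,0,0,0],
  [-0.0015,0,-0.001,0],
])

```text
clock: 21.85
ee_pos: [0.5147, 0.1169, 0.1452]
tcp_rot: [3.141, -0.001, 1.736]
contact_force: [-0.4, 1.8, -0.2]
opening: 0.0006
grip_force: 1.0
```

Call:
apply_moves([
  [-0.0015,0,0,0],
  [-0.0015,0,-0.001,0],
  [-0.0015,0,0,0],
  [-0.0015,0,-0.001,0],
])

```text
clock: 22.25
ee_pos: [0.5156, 0.1106, 0.1469]
tcp_rot: [-3.142, -0.0, 1.736]
contact_force: [-0.3, 2.2, -1.3]
opening: 0.0004
grip_force: 1.1
```

Call:
apply_moves([
  [-0.0015,0,0,0],
  [-0.0015,0,0,0],
  [-0.0015,0,0,0],
])

```text
clock: 22.55
ee_pos: [0.5164, 0.106, 0.1471]
tcp_rot: [3.141, -0.0, 1.735]
contact_force: [-0.7, 2.9, 1.1]
opening: 0.0003
grip_force: 1.3
```

Call:
apply_moves([
  [-0.001,0,0,0],
  [-0.001,0,0,0],
  [-0.001,0,0,0],
])

```text
clock: 22.85
ee_pos: [0.5168, 0.1031, 0.1469]
tcp_rot: [3.142, -0.0, 1.735]
contact_force: [-0.3, 2.0, 1.7]
opening: 0.0006
grip_force: 1.3
```

Call:
apply_moves([
  [-0.001,0,0,0],
  [-0.001,0,0,0],
])

```text
clock: 23.05
ee_pos: [0.5172, 0.1011, 0.1469]
tcp_rot: [-3.142, 0.0, 1.735]
contact_force: [-0.5, 2.7, 1.4]
opening: 0.0006
grip_force: 1.3
```

Call:
apply_moves([
  [0.01,0,-0.005,0],
  [0,0,-0.03,0],
  [0,0,-0.02,0],
  [-0.03,0,0,0],
  [-0.045,0,0,0],
])

```text
clock: 23.55
ee_pos: [0.5282, 0.0381, 0.2034]
tcp_rot: [3.139, 0.0, 1.739]
contact_force: [1.1, 0.2, -0.5]
opening: 0.0004
grip_force: 0.0
```

Call:
apply_moves([
  [-0.045,0,0,0],
  [-0.045,0,0,0],
  [-0.045,0,0,0],
  [-0.02,0,0,0],
  [-0.005,0,0,0],
])

```text
clock: 24.05
ee_pos: [0.5539, -0.123, 0.2015]
tcp_rot: [-3.14, 0.001, 1.732]
contact_force: [-0.3, 0.4, -0.5]
opening: 0.0004
grip_force: 0.0
```

Call:
apply_moves([
  [0,0,0,0],
  [0,0,0,0],
])

```text
clock: 24.25
ee_pos: [0.554, -0.1195, 0.2021]
tcp_rot: [-3.142, -0.0, 1.736]
contact_force: [0.2, 0.3, 0.3]
opening: 0.0005
grip_force: 0.0
```

Call:
apply_moves([
  [0,0,0.03,0],
  [0,0,0.022,0],
  [0.003,0,0.003,0],
  [0.005,0,0,0],
  [0.002,0,0,0],
])

```text
clock: 24.75
ee_pos: [0.5529, -0.1097, 0.1487]
tcp_rot: [3.14, 0.001, 1.737]
contact_force: [-0.1, 0.4, 0.0]
opening: 0.0004
grip_force: 0.0
```

Call:
apply_moves([
  [0.002,0,0,0],
  [0.0015,0,0,0],
  [0.0015,0,0,0],
  [0.0015,0,0,0],
])

```text
clock: 25.15
ee_pos: [0.5517, -0.1052, 0.1477]
tcp_rot: [3.14, 0.002, 1.735]
contact_force: [1.2, -2.7, 1.9]
opening: 0.0003
grip_force: 1.4
```

Call:
apply_moves([
  [0.0015,0,0,0],
  [0.0015,0,0,0],
  [0.001,0,0,0],
  [0.001,0,0,0],
])

```text
clock: 25.55
ee_pos: [0.5504, -0.0996, 0.1469]
tcp_rot: [-3.142, 0.0, 1.735]
contact_force: [-0.4, -3.3, 0.8]
opening: 0.0002
grip_force: 1.3
```

Call:
apply_moves([
  [0.001,0,0,0],
  [0.001,0,0,0],
])

```text
clock: 25.75
ee_pos: [0.5501, -0.0975, 0.1469]
tcp_rot: [-3.141, -0.0, 1.735]
contact_force: [0.8, -2.0, 0.8]
opening: 0.0003
grip_force: 1.3
```

Call:
apply_moves([
  [0.001,0,0,0],
  [0.001,0,0,0],
])

```text
clock: 25.95
ee_pos: [0.5498, -0.0957, 0.1469]
tcp_rot: [-3.141, 0.0, 1.735]
contact_force: [0.7, -2.9, 1.0]
opening: 0.0005
grip_force: 1.5
```

Call:
apply_moves([
  [0.001,0,0,0],
  [0.001,0,0,0],
])

```text
clock: 26.15
ee_pos: [0.5495, -0.0939, 0.147]
tcp_rot: [3.142, 0.001, 1.735]
contact_force: [0.5, -5.6, 1.8]
opening: 0.0005
grip_force: 2.3
```

Call:
apply_moves([
  [0.001,0,0,0],
  [0.001,0,0,0],
])

```text
clock: 26.35
ee_pos: [0.5493, -0.0926, 0.1471]
tcp_rot: [3.141, 0.002, 1.734]
contact_force: [0.4, -5.8, 1.8]
opening: 0.0001
grip_force: 3.4
```

Call:
apply_moves([
  [0.001,0,0,0],
  [0.001,0,0,0],
])

```text
clock: 26.55
ee_pos: [0.549, -0.0909, 0.1472]
tcp_rot: [3.141, 0.002, 1.734]
contact_force: [0.6, -6.5, 2.2]
opening: 0.0005
grip_force: 3.6
```

Call:
apply_moves([
  [0.001,0,0,0],
  [0.001,0,0,0],
])

```text
clock: 26.75
ee_pos: [0.5487, -0.089, 0.1471]
tcp_rot: [3.141, 0.002, 1.734]
contact_force: [1.0, -7.1, 1.4]
opening: 0.0007
grip_force: 3.7
```

Call:
apply_moves([
  [-0.01,0,-0.005,0],
  [0,0,-0.03,0],
  [0,0,-0.02,0],
  [0.03,0,0,0],
  [0.045,0,0,0],
])

```text
clock: 27.25
ee_pos: [0.5381, -0.0241, 0.2026]
tcp_rot: [3.141, -0.001, 1.732]
contact_force: [0.6, 0.6, -0.4]
opening: 0.0002
grip_force: 0.0
```

Call:
apply_moves([
  [0.045,0,0,0],
  [0.045,0,0,0],
  [0.03,0,0,0],
  [0.015,0,0,0],
  [0.005,0,0,0],
])

```text
clock: 27.75
ee_pos: [0.5146, 0.1157, 0.2019]
tcp_rot: [-3.141, -0.001, 1.737]
contact_force: [0.7, -1.2, -0.1]
opening: 0.0004
grip_force: 0.0
```

Call:
apply_moves([
  [0,0,0,0],
  [0,0,0,0],
])

```text
clock: 27.95
ee_pos: [0.5152, 0.1134, 0.2018]
tcp_rot: [-3.141, 0.0, 1.734]
contact_force: [0.1, -0.2, 1.0]
opening: 0.0007
grip_force: 0.0
```

Call:
apply_moves([
  [0,0,0.03,0],
  [0,0,0.022,0],
  [-0.003,0,0.003,0],
  [-0.005,0,0,0],
  [-0.002,0,0,0],
])

```text
clock: 28.45
ee_pos: [0.5174, 0.1035, 0.1484]
tcp_rot: [3.14, 0.0, 1.734]
contact_force: [-0.0, 0.2, -0.1]
opening: 0.0002
grip_force: 0.0
```

Call:
apply_moves([
  [-0.002,0,0,0],
  [-0.0015,0,0,0],
  [-0.0015,0,0,0],
  [-0.001,0,0,0],
])

```text
clock: 28.85
ee_pos: [0.5178, 0.0993, 0.1476]
tcp_rot: [3.14, -0.001, 1.736]
contact_force: [-0.6, 3.4, 1.3]
opening: 0.0005
grip_force: 1.7
```

Call:
apply_moves([
  [-0.001,0,0,0],
  [-0.001,0,0,0],
])

```text
clock: 29.05
ee_pos: [0.5179, 0.0979, 0.1475]
tcp_rot: [3.141, -0.002, 1.736]
contact_force: [-0.9, 7.7, 3.6]
opening: 0.0004
grip_force: 3.5
```

Call:
apply_moves([
  [-0.001,0,0,0],
  [-0.001,0,0,0],
])

```text
clock: 29.25
ee_pos: [0.5182, 0.0964, 0.1475]
tcp_rot: [3.141, -0.003, 1.737]
contact_force: [-1.0, 8.1, 2.9]
opening: 0.0009
grip_force: 3.9
```

Call:
apply_moves([
  [-0.001,0,0,0],
  [-0.001,0,0,0],
])

```text
clock: 29.45
ee_pos: [0.5185, 0.0945, 0.1475]
tcp_rot: [3.141, -0.003, 1.737]
contact_force: [-0.8, 8.2, 3.3]
opening: 0.0001
grip_force: 3.9
```

Call:
apply_moves([
  [-0.001,0,0,0],
  [-0.001,0,0,0],
])

```text
clock: 29.65
ee_pos: [0.5188, 0.0926, 0.1475]
tcp_rot: [3.141, -0.003, 1.737]
contact_force: [-1.5, 8.2, 3.1]
opening: 0.0006
grip_force: 4.0
```

Call:
apply_moves([
  [-0.001,0,0,0],
  [-0.001,0,0,0],
])

```text
clock: 29.85
ee_pos: [0.5191, 0.0907, 0.1474]
tcp_rot: [3.141, -0.003, 1.737]
contact_force: [-1.4, 8.0, 2.6]
opening: 0.0006
grip_force: 4.3
```

Call:
apply_moves([
  [-0.001,0,0,0],
  [-0.001,0,0,0],
])

```text
clock: 30.05
ee_pos: [0.5194, 0.0888, 0.1472]
tcp_rot: [3.141, -0.003, 1.737]
contact_force: [-1.1, 8.5, 1.6]
opening: 0.0008
grip_force: 4.3
```

Call:
apply_moves([
  [0.01,0,-0.005,0],
  [0,0,-0.03,0],
  [0,0,-0.02,0],
  [-0.03,0,0,0],
  [-0.04,0,0,0],
])

```text
clock: 30.55
ee_pos: [0.5297, 0.028, 0.2032]
tcp_rot: [3.14, 0.001, 1.738]
contact_force: [-0.2, -0.9, 0.4]
opening: 0.0001
grip_force: 0.0
```

Call:
apply_moves([
  [-0.04,0,0,0],
  [-0.04,0,0,0],
  [-0.03,0,0,0],
  [-0.015,0,0,0],
  [-0.005,0,0,0],
])

```text
clock: 31.05
ee_pos: [0.5506, -0.1017, 0.2017]
tcp_rot: [-3.141, 0.0, 1.733]
contact_force: [0.3, -0.4, 0.1]
opening: 0.0003
grip_force: 0.0
```

Call:
apply_moves([
  [0,0,0,0],
  [0,0,0,0],
])

```text
clock: 31.25
ee_pos: [0.5506, -0.0994, 0.2021]
tcp_rot: [3.142, -0.0, 1.736]
contact_force: [0.1, 0.3, -0.0]
opening: 0.0003
grip_force: 0.0
```

Call:
apply_moves([
  [0,0,0.03,0],
  [0,0,0.02,0],
  [0.003,0,0.004,0],
  [0.003,0,0,0],
  [0.002,0,0,0],
])

```text
clock: 31.75
ee_pos: [0.5498, -0.0918, 0.1495]
tcp_rot: [3.14, 0.001, 1.736]
contact_force: [-1.1, -0.6, 0.5]
opening: 0.0005
grip_force: 0.0
```

Call:
apply_moves([
  [0.0015,0,0,0],
  [0.0015,0,0,0],
  [0.001,0,0,0],
])

```text
clock: 32.05
ee_pos: [0.5491, -0.0891, 0.1489]
tcp_rot: [3.14, 0.001, 1.735]
contact_force: [1.2, -3.1, 0.9]
opening: 0.0005
grip_force: 1.5
```

Call:
apply_moves([
  [0.001,0,0,0],
  [0.001,0,0,0],
])

```text
clock: 32.25
ee_pos: [0.5489, -0.0884, 0.1489]
tcp_rot: [3.14, 0.003, 1.734]
contact_force: [2.4, -7.1, 1.3]
opening: 0.0005
grip_force: 3.6
```

Call:
apply_moves([
  [0.001,0,0,0],
  [0.001,0,0,0],
])

```text
clock: 32.45
ee_pos: [0.5487, -0.0868, 0.1488]
tcp_rot: [3.14, 0.004, 1.733]
contact_force: [2.7, -8.3, 2.2]
opening: 0.0004
grip_force: 4.0
```

Call:
apply_moves([
  [0.001,0,0,0],
  [0.001,0,0,0],
])

```text
clock: 32.65
ee_pos: [0.5483, -0.085, 0.1487]
tcp_rot: [3.14, 0.004, 1.733]
contact_force: [2.4, -7.8, 1.0]
opening: 0.0006
grip_force: 4.1
```

Call:
apply_moves([
  [0.001,0,0,0],
  [0.001,0,0,0],
])

```text
clock: 32.85
ee_pos: [0.548, -0.0831, 0.1484]
tcp_rot: [3.14, 0.004, 1.733]
contact_force: [2.5, -8.0, -0.7]
opening: 0.0001
grip_force: 4.2
```

Call:
apply_moves([
  [0.001,0,0,0],
  [0.0005,0,0,0],
])

```text
clock: 33.05
ee_pos: [0.5477, -0.0817, 0.1482]
tcp_rot: [3.14, 0.004, 1.733]
contact_force: [4.2, -8.2, -1.5]
opening: 0.0007
grip_force: 4.3
```

Call:
apply_moves([
  [0.001,0,0,0],
  [0.0005,0,0,0],
])

```text
clock: 33.25
ee_pos: [0.5476, -0.0809, 0.1481]
tcp_rot: [3.14, 0.006, 1.732]
contact_force: [3.4, -10.8, -1.9]
opening: 0.0003
grip_force: 5.6
```

Call:
apply_moves([
  [0.0005,0,0,0],
  [0,0,0,0],
])

```text
clock: 33.45
ee_pos: [0.5475, -0.0806, 0.1481]
tcp_rot: [3.14, 0.006, 1.732]
contact_force: [3.0, -11.2, -0.9]
opening: 0.0004
grip_force: 5.7
```

Call:
apply_moves([
  [0.0004,0,0,0],
  [0,0,0,0],
])

```text
clock: 33.65
ee_pos: [0.5475, -0.0805, 0.1481]
tcp_rot: [3.14, 0.006, 1.732]
contact_force: [4.2, -11.4, -1.8]
opening: 0.0002
grip_force: 6.2
```

Call:
apply_moves([
  [0.0005,0,0,0],
  [0,0,0,0],
])

```text
clock: 33.85
ee_pos: [0.5475, -0.0804, 0.1481]
tcp_rot: [3.14, 0.007, 1.732]
contact_force: [4.3, -13.0, -2.4]
opening: 0.0003
grip_force: 6.7
```

Call:
apply_moves([
  [0.0005,0,0,0],
  [0,0,0,0],
])

```text
clock: 34.05
ee_pos: [0.5474, -0.0802, 0.1481]
tcp_rot: [3.14, 0.008, 1.731]
contact_force: [4.6, -13.2, -1.2]
opening: 0.0006
grip_force: 7.2
```

Call:
apply_moves([
  [-0.012,0,-0.005,0],
  [0,0,-0.03,0],
  [0,0,-0.02,0],
  [0.03,0,0,0],
  [0.04,0,0,0],
])

```text
clock: 34.55
ee_pos: [0.5373, -0.0192, 0.2039]
tcp_rot: [3.14, -0.0, 1.732]
contact_force: [1.0, 1.1, 0.4]
opening: 0.0003
grip_force: 0.0
```

Call:
apply_moves([
  [0.04,0,0,0],
  [0.04,0,0,0],
  [0.025,0,0,0],
  [0.015,0,0,0],
  [0.004,0,0,0],
])

```text
clock: 35.05
ee_pos: [0.5165, 0.1047, 0.2031]
tcp_rot: [-3.141, -0.001, 1.737]
contact_force: [0.1, -0.8, 0.3]
opening: 0.0003
grip_force: 0.0
```

Call:
apply_moves([
  [0,0,0,0],
  [0,0,0,0],
])

```text
clock: 35.25
ee_pos: [0.517, 0.1025, 0.2029]
tcp_rot: [-3.141, 0.0, 1.734]
contact_force: [0.7, -1.0, -0.8]
opening: 0.0003
grip_force: 0.0
```

Call:
apply_moves([
  [0,0,0.03,0],
  [0,0,0.02,0],
  [-0.003,0,0.004,0],
  [-0.005,0,0,0],
  [-0.002,0,0,0],
])

```text
clock: 35.75
ee_pos: [0.5191, 0.0926, 0.1503]
tcp_rot: [3.14, 0.0, 1.734]
contact_force: [-0.1, 0.1, -0.1]
opening: 0.0006
grip_force: 0.0
```

Call:
apply_moves([
  [-0.0015,0,0,0],
  [-0.0015,0,0,0],
  [-0.001,0,0,0],
])

```text
clock: 36.05
ee_pos: [0.5194, 0.0896, 0.1497]
tcp_rot: [3.14, 0.0, 1.735]
contact_force: [-0.3, 0.2, 0.2]
opening: 0.0005
grip_force: 0.0
```

Call:
apply_moves([
  [-0.001,0,0,0],
  [-0.001,0,0,0],
])

```text
clock: 36.25
ee_pos: [0.5194, 0.0889, 0.1494]
tcp_rot: [3.141, -0.002, 1.736]
contact_force: [-0.8, 6.2, 1.7]
opening: 0.0006
grip_force: 2.8
```

Call:
apply_moves([
  [-0.001,0,0,0],
  [-0.0005,0,0,0],
])

```text
clock: 36.45
ee_pos: [0.5195, 0.0881, 0.1494]
tcp_rot: [3.141, -0.003, 1.737]
contact_force: [-1.2, 7.7, 1.7]
opening: -0.0
grip_force: 3.7
```

Call:
apply_moves([
  [-0.001,0,0,0],
  [0,0,0,0],
])

```text
clock: 36.65
ee_pos: [0.5196, 0.0873, 0.1492]
tcp_rot: [3.141, -0.004, 1.737]
contact_force: [-0.2, 6.5, 1.8]
opening: 0.0008
grip_force: 3.7
```

Call:
apply_moves([
  [-0.001,0,0,0],
  [-0.001,0,0,0],
])

```text
clock: 36.85
ee_pos: [0.5199, 0.0857, 0.1491]
tcp_rot: [3.141, -0.004, 1.738]
contact_force: [-0.3, 8.7, -0.2]
opening: 0.0009
grip_force: 4.5
```

Call:
apply_moves([
  [-0.001,0,0,0],
  [-0.001,0,0,0],
])

```text
clock: 37.05
ee_pos: [0.52, 0.0847, 0.149]
tcp_rot: [3.141, -0.006, 1.739]
contact_force: [-0.8, 13.5, 0.3]
opening: 0.0007
grip_force: 6.5
```

Call:
apply_moves([
  [-0.001,0,0,0],
  [0,0,0,0],
])

```text
clock: 37.25
ee_pos: [0.5201, 0.0842, 0.1489]
tcp_rot: [3.141, -0.007, 1.739]
contact_force: [-1.1, 13.2, -0.1]
opening: 0.0002
grip_force: 6.7
```

Call:
apply_moves([
  [-0.001,0,0,0],
  [0,0,0,0],
])

```text
clock: 37.45
ee_pos: [0.5201, 0.0838, 0.1489]
tcp_rot: [3.141, -0.008, 1.74]
contact_force: [-0.9, 15.4, 0.2]
opening: 0.0003
grip_force: 7.8
```

Call:
apply_moves([
  [0.012,0,-0.005,0],
  [0,0,-0.03,0],
  [0,0,-0.02,0],
  [-0.03,0,0,0],
  [-0.04,0,0,0],
])

```text
clock: 37.95
ee_pos: [0.5307, 0.0225, 0.2054]
tcp_rot: [3.139, 0.001, 1.738]
contact_force: [0.5, -0.8, -0.5]
opening: 0.0005
grip_force: 0.0
```

Call:
apply_moves([
  [-0.04,0,0,0],
  [-0.04,0,0,0],
  [-0.025,0,0,0],
  [-0.014,0,0,0],
  [-0.002,0,0,0],
])

```text
clock: 38.45
ee_pos: [0.5501, -0.0985, 0.2038]
tcp_rot: [-3.141, 0.0, 1.733]
contact_force: [-0.4, 0.8, 0.1]
opening: 0.0002
grip_force: 0.0
```

Call:
apply_moves([
  [0,0,0,0],
  [0,0,0,0],
])

```text
clock: 38.65
ee_pos: [0.5501, -0.096, 0.2041]
tcp_rot: [3.141, -0.0, 1.737]
contact_force: [-0.7, 0.0, -0.0]
opening: 0.0005
grip_force: 0.0
```

Call:
apply_moves([
  [0,0,0.03,0],
  [0,0,0.02,0],
  [0.003,0,0.005,0],
  [0.005,0,0,0],
  [0.003,0,0,0],
])

```text
clock: 39.15
ee_pos: [0.5487, -0.0854, 0.1504]
tcp_rot: [3.14, 0.0, 1.736]
contact_force: [0.3, 0.3, -0.0]
opening: 0.0007
grip_force: 0.0
```

Call:
apply_moves([
  [0.002,0,0,0],
  [0.0015,0,0,0],
  [0.001,0,0,0],
  [0,0,0,0],
])

```text
clock: 39.55
ee_pos: [0.5479, -0.0824, 0.1497]
tcp_rot: [3.14, 0.001, 1.735]
contact_force: [0.3, -2.5, 0.6]
opening: 0.0006
grip_force: 0.9
```

Call:
apply_moves([
  [0.001,0,0,0],
  [0.001,0,0,0],
])

```text
clock: 39.75
ee_pos: [0.5477, -0.0817, 0.1496]
tcp_rot: [3.14, 0.003, 1.734]
contact_force: [2.3, -7.5, 1.2]
opening: 0.0004
grip_force: 4.1
```

Call:
apply_moves([
  [0.001,0,0,0],
  [0,0,0,0],
])

```text
clock: 39.95
ee_pos: [0.5476, -0.0813, 0.1496]
tcp_rot: [3.14, 0.004, 1.733]
contact_force: [2.4, -8.5, 1.2]
opening: 0.0007
grip_force: 4.3
```

Call:
apply_moves([
  [0.001,0,0,0],
  [0,0,0,0],
])

```text
clock: 40.15
ee_pos: [0.5476, -0.0809, 0.1495]
tcp_rot: [3.14, 0.006, 1.733]
contact_force: [1.9, -10.3, 0.7]
opening: 0.0006
grip_force: 5.3
```

Call:
apply_moves([
  [0.001,0,0,0],
  [0,0,0,0],
])

```text
clock: 40.35
ee_pos: [0.5475, -0.0806, 0.1495]
tcp_rot: [3.14, 0.007, 1.732]
contact_force: [3.4, -12.9, 0.6]
opening: 0.0006
grip_force: 6.3
```

Call:
apply_moves([
  [0.001,0,0,0],
  [0,0,0,0],
])

```text
clock: 40.55
ee_pos: [0.5474, -0.0802, 0.1495]
tcp_rot: [3.14, 0.008, 1.731]
contact_force: [5.3, -13.8, 0.7]
opening: 0.0008
grip_force: 7.4
```

Call:
apply_moves([
  [0.0005,0,0,0],
  [0,0,0,0],
])

```text
clock: 40.75
ee_pos: [0.5474, -0.0801, 0.1495]
tcp_rot: [3.14, 0.008, 1.731]
contact_force: [4.4, -16.2, -0.8]
opening: 0.0007
grip_force: 7.9
```

Call:
apply_moves([
  [-0.012,0,-0.005,0],
  [-0.01,0,-0.03,0],
  [-0.04,0,-0.02,0],
  [-0.045,0,0,0],
  [-0.04,0,0,0],
])

```text
clock: 41.25
ee_pos: [0.571, -0.222, 0.2052]
tcp_rot: [3.14, 0.0, 1.736]
contact_force: [0.6, 1.1, -0.8]
opening: 0.0004
grip_force: 0.0
```

Call:
apply_moves([
  [0,0,0,0],
  [0,0,0,0],
  [0,0,0,0],
])

```text
clock: 41.55
ee_pos: [0.5705, -0.2194, 0.2039]
tcp_rot: [-3.141, -0.001, 1.736]
contact_force: [-0.2, -0.4, 0.4]
opening: 0.0001
grip_force: 0.0
```

Run:
```python
from bar import *
for c in('scene','top'):
    try: bar(c,'4',.10,.128,(.533,.002))
    except Exception as e:print(c,e)
    for n in('lever_l_pad','lever_r_pad','board','board_grip'):print(n,[(np.round(x['xyz'],4).tolist(),round(x['confidence'],2)) for x in r.mark_of(n,c)[:2]])
b=cv2.imread('pics/scene4.png')[120:260,150:310]
cv2.imwrite('pics/c4.png',cv2.resize(b,None,fx=4,fy=4,interpolation=2))
```

```text
scene 124 unit-frame x at mid 0.0058 yaw err -0.0086 y range -0.0847 0.0845 z mid 0.1088 tilt -0.0028
lever_l_pad [([0.5259, 0.0712, 0.158], 0.62)]
lever_r_pad [([0.544, -0.0744, 0.1587], 0.49), ([0.4041, 0.3587, -0.0039], 0.31)]
board [([0.5319, 0.0043, 0.0444], 0.66)]
board_grip [([0.5363, -0.0004, 0.1266], 0.96), ([0.5329, 0.003, 0.0031], 0.48)]
top 144 unit-frame x at mid -0.0008 yaw err -0.0098 y range -0.0845 0.0846 z mid 0.1109 tilt -0.0025
lever_l_pad [([0.5227, 0.0767, 0.1585], 0.58), ([0.4925, -0.3692, 0.0001], 0.28)]
lever_r_pad [([0.4023, 0.3562, -0.0012], 0.63), ([0.545, -0.0682, 0.1621], 0.5)]
board []
board_grip [([0.5294, 0.0024, 0.1202], 0.57)]
```

View pics/c4.png

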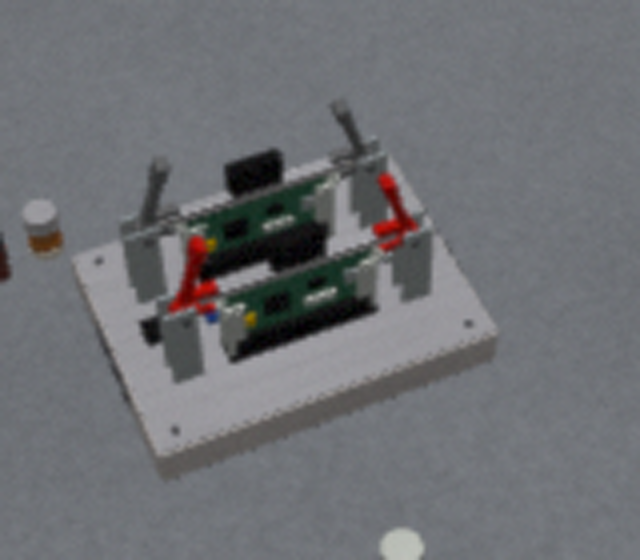

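The picture shows the board down and level in its connector (300,290), and both red levers leaning inward (195,265 and 395,205) like the grey ones. Both hard stops were felt, and the bar has dropped by 15 mm.

```bash
python3 -c "
from plant import r
print(r.close_job())"
```

```text
the job is handed in; nothing more can be done
None
```

The spare board is seated in the far slot, level, with both red levers swung in to a firm stop felt at each end (at most about 17 N on a lever); the job was handed in at about 42 s, and the system reported no verdict.

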